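# Slide the loading board home and start the clamp

### The job

Push the plywood loading board along its rails with your fingertips towards the end where the white marks are, until you feel it drop down into its locating notches; do not lift or tip it. Only once it is down, press the green clamp button beside the rails fully in and let it spring back. Leave the bottle, the spool and the bin where they stand, and finish with the hand clear of everything.

Things in the scene. Friction and masses are not known exactly. Their poses are not given: they have to be found in the camera images.
- station: fixed green loading station, 360 mm long (x), track 149 mm wide, open at both ends, no end stop. Origin: on the table under the middle of the track; x points along the rails the way the board is pushed, z up. Rail tops 40 mm above the table; green guide walls, 8 mm thick, tops at 58 mm, 133 mm apart. Grey button block on its -y side: x -45 to 45, y -73 to -136 mm, 34 mm high.
- station_home (a point): point on the track's middle line at rail-top height (40 mm), 60 mm ahead (x) of the station's origin: the board is home with its origin within 5 mm of here along x and 7 mm lower; its front edge is then level with the white marks on the wall tops. Four notches, 20 mm long and 7 mm deep, take the four feet all at once; pushed at 20 to 30 mm/s, their ends stop the board; the rails run on beyond.
- board: loose plywood board, 150 mm along x (push direction), 130 wide, plate 18 mm thick on four 8 mm feet, 0.36 to 0.59 kg, with twelve brass and steel parts fixed on it (10 mm high). Origin: centre of the plane of the feet undersides; axes as the station. Sliding: origin 40 mm above the table, plate 48 to 66 mm; home: origin 33, plate 41 to 59 mm. Slides at 1 to 5 N; a finger on its edge may hold the rear up until withdrawn.
- board_rear (a point): middle of the board's rear edge face (the upright face to push on), half-way up the plate: 17 mm above the feet's undersides, 75 mm behind the board's origin; axes as the board's. The middle between the rails is free for fingers behind it.
- clamp_button (a joint): travel of the green clamp button: 0 m out, 0.006 m fully pressed (about 5 N); springs back by itself. It counts as pressed beyond 0.0045 m
- clamp_button_top (a point): centre of the top face of the green push button, 28 mm across, about 56 mm above the table when out; pressed straight down
- oil_bottle_mid (a point): small amber oil bottle with white cap, 36 mm across, 75 mm high, loose beside the station; point at its centre half-way up
- spool_mid (a point): small steel spool, 38 mm across, 42 mm high, loose beside the station; point at its centre half-way up
- blue_bin_mid (a point): small empty blue bin, 70 x 50 mm, 30 mm high, loose on the robot's side of the station; point at its centre half-way up
Mind the look-alikes: they are no part of the job. Several things have the shape of the board; the one meant has the colours described above.

How it is judged:
On the way, in this order (a step that is already met when the one before it is completed fails the run):
1. the board has dropped into its notches (x of board in the frame of station between 0.055 and 0.065 m and z of board in the frame of station below 0.0352 m and angle between the z axis of board and the z axis of station, either way round below 0.03 rad), for 0.2 s.
2. the clamp button is pressed in (value of joint clamp_button above 0.0045 m), for 0.05 s.
At the end, for the whole second after the job is handed in: board down in its notches (feet under 35.2 mm, origin 55 to 65 mm along the station, level within 0.03 rad) and at rest, button sprung back (under 1.5 mm), bottle, spool and bin each within 20 mm of where they began (all of step 1 and linear speed of board below 0.01 m/s and value of joint clamp_button below 0.0015 m and distance of each of oil_bottle_mid, spool_mid, blue_bin_mid from where it was at the start of the episode below 0.02 m); the robot touches nothing.
It fails at once if the board is lifted more than 12 mm off its rails (z of board in the frame of station above 0.052 m).
It fails at once if the board is pushed with the arm or the body of the gripper instead of the fingers (contact force between the arm and board above 3 N).
It fails at once if the board is tipped (angle between the z axis of board and the z axis of station, either way round above 0.2 rad).
It fails at once if the button is pressed before the board is down (value of joint clamp_button above 0.003 m and (z of board in the frame of station above 0.037 m or x of board in the frame of station below 0.053 m or x of board in the frame of station above 0.067 m)).
It fails at once if the bottle, spool or bin is knocked away or tipped (distance of any of oil_bottle_mid, spool_mid, blue_bin_mid from where it was at the start of the episode above 0.02 m or angle between any of oil_bottle_mid, spool_mid, blue_bin_mid's own z axis and vertical above 0.4 rad).
It also fails if it takes over 42 s, if anything falls off the work surface, if the arm or the gripper's body presses on something with over 40 N, if the wrist force passes 120 N, or if a joint passes its speed limit or range.

### The arm

A 7-joint arm with a two-finger parallel gripper is mounted at the origin on the work surface. World frame = base frame: x ahead of the robot, y to its left, z up, the work surface at z = 0. Lengths are in m, angles in rad, forces in N, time in s.
With the tool pointing down it reaches from about 0.425 to 0.875 m from the base axis. Payload 4.7 kg.
Tool frame: the origin (TCP) lies midway between the tips of the shut fingers; the grasp point (between the pads) lies 19 mm behind it; z points along the fingers, y is the direction in which the jaws open and shut (so a half turn about z gives the same grasp; the last joint's range is limited). The gripper opens to 87 mm and grips with 3 to 60 N. Pads are 19 mm wide; open, the fingers measure 117 mm over their backs; the gripper's body (75 mm by 190 mm) begins 51 mm behind the grasp point.
Start: joints at [1.135, 0.321, -0.07, 1.45, 0.023, 1.371, -0.057], TCP at [0.283, -0.585, 0.223] pointing down, gripper open.
Joint ranges: [-2.86, 2.86], [-0.3, 2.09], [-1.38, 1.24], [0.06, 2.45], [-1.56, 4.7], [0.09, 2.05], [-2.69, 2.69]. Speed limits (rad/s): [2.57, 2.57, 3.14, 3.14, 3.14, 3.14, 3.14].

### API

Orientations are given as a rotation vector (axis times angle).
In Python, from bench import get_state, eyes, job gives the robot as it stands. The module is installed in compiled form; this text tells all that it offers.
- The arm moves only by the shell command python3 -m jog 'ROWS' [FORCE]. ROWS is JSON, a list that holds one entry, the list of rows, each a list of 5 numbers: the opening, from 0 (shut) to 1 (fully open), then the shift along the tool's x, y, z in units of 40 mm (1.0 is 40 mm), then the turn about the tool's z in units of 5 degrees (1.0 is 5 degrees). In form: [[[jaw, dx, dy, dz, turn], ...]]. A call has 1 to 10 rows; each row shifts and turns the commanded pose from where the row before left it, along the tool's axes as they then stand; what a row does not reach is not made up. A row lasts 1/8 s, in which the tool goes at most 62.5 mm and 10.7 degrees, less where a joint would pass 70% of its speed; a pose out of reach is approached as far as the arm can. A call is refused whole if a number of a shift passes 1 or a number of a turn 1, either way. A call with a gripper value outside its range is refused whole. The fingers move at their own pace and stop on an object; FORCE is the grip in N (left out, the last holds). Time passes only in rows, so rows that do not move let the fingers close. It gives the time, the measured TCP pose, the force and the opening at its end, in the units of the state.
- get_state(): the state, without advancing time (a new reading comes with each control period).
- eyes.get_image(name): name is "side" or "top" or "wrist"; returns (picture, depth): 400x640x3 uint8, red, green, blue; 400x640 float32, m along the optical axis (not along the pixel's ray), 0 where there is no reading.
- eyes.camera_params(name): a dict with "camera_matrix" (3x3 intrinsics, pixels), "pose" (4x4, takes a point from camera to world coordinates); the wrist camera has in their place "mount" (4x4, takes a point from camera to tool coordinates, whose origin is the TCP and whose axes are the flange's). Camera axes: x right, y down, z forward; pixel columns grow to the right and rows downward; lengths in m; the calibration is good to about 2 mm. A picture is of the moment at which its call begins: read the wrist's pose just before it. camera_params takes no time and is no camera call.
- job.close_job(): hands the job in, once; it reports no verdict.
The state is a dict: "time": time; "joint_positions": joint angles; "qd": joint speeds; "joint_torque": joint torques, N m; "position": TCP position; "tool_rot": TCP orientation; "ft_force": force on the tool from outside, world axes, zero at the start; "torque": the same for the moment, N m; "grip_width": opening from 0.0 (shut) to 1.0 (fully open).
Only numpy, scipy, OpenCV 4.12 (cv2) and the standard library are available. Lean on these libraries where they do the work, as an engineer would, in place of code of your own. Each camera call takes 0.05 s, during which the arm holds its last target. There are 200 camera calls.

## Working session

There is one attempt and no reset: what is moved stays moved. The work goes in short steps, Python scripts to look and compute and a shell command to move; the robot and the scene stay as the last step left them, time stands still between calls to the robot, and variables do not carry over. Pictures are saved under pics/ and viewed, about 8 in all and at most 12, crops included, and the job is handed in when it is done.

```bash
mkdir -p pics; cat > h.py <<'E'
import numpy as np, cv2
from scipy.spatial.transform import Rotation as R
from bench import get_state, eyes, job
def snap(n,tag):
    s=get_state(); im,d=eyes.get_image(n); p=eyes.camera_params(n)
    K=np.array(p["camera_matrix"])
    if "pose" in p: T=np.array(p["pose"])
    else:
        W=np.eye(4); W[:3,:3]=R.from_rotvec(s["tool_rot"]).as_matrix(); W[:3,3]=s["position"]; T=W@np.array(p["mount"])
    cv2.imwrite(f"pics/{tag}.png",im[:,:,::-1]); np.savez(f"pics/{tag}.npz",im=im,d=d,K=K,T=T)
def P(tag,u,v,z=None):
    f=np.load(f"pics/{tag}.npz"); r=np.linalg.inv(f["K"])@[u,v,1.]
    o=f["T"][:3,3]; w=f["T"][:3,:3]@r
    if z is None: k=f["d"][int(round(v)),int(round(u))]
    else: k=(z-o[2])/w[2]
    return np.round(o+k*w,4)
def crop(tag,x0,y0,x1,y1,s,out):
    im=cv2.imread(f"pics/{tag}.png")[y0:y1,x0:x1]; cv2.imwrite(f"pics/{out}.png",cv2.resize(im,None,fx=s,fy=s,interpolation=cv2.INTER_CUBIC))
E
python3 - <<'E'
from h import *
snap("top","top0"); snap("side","side0")
s=get_state(); print(s); print(R.from_rotvec(s["tool_rot"]).as_matrix().round(3)); print(eyes.camera_params("wrist")["mount"])
E
```

```text
{'time': 0.1, 'joint_positions': array([ 1.13509313,  0.32176883, -0.07003231,  1.45155414,  0.02261861,
        1.37078908, -0.05689655]), 'qd': array([ 0.00041499, -0.00221185, -0.00112551, -0.00326508,  0.00140508,
        0.00169654, -0.00095594]), 'joint_torque': array([ 1.20837849e-04, -4.92568481e+01, -4.05607726e-01, -3.13398385e+01,
       -6.40556845e-02,  3.95608367e-02,  8.01021133e-05]), 'position': array([ 0.28231924, -0.5849411 ,  0.22155695]), 'tool_rot': array([-3.06086441e+00, -7.00215849e-01,  8.00213326e-04]), 'ft_force': array([ 0.50554664, -0.50312248, -0.02596404]), 'torque': array([-0.02690934, -0.03202456, -0.01244028]), 'grip_width': 0.999427276481965}
[[ 0.901  0.435 -0.001]
 [ 0.435 -0.901  0.002]
 [-0.    -0.002 -1.   ]]
[[-1.94014787e-04 -9.54776960e-01 -2.97322920e-01  8.28928341e-02]
 [ 9.99999960e-01 -2.46179089e-04  1.38002626e-04 -6.42565155e-04]
 [-2.04956414e-04 -2.97322881e-01  9.54776970e-01 -1.62092898e-01]
 [ 0.00000000e+00  0.00000000e+00  0.00000000e+00  1.00000000e+00]]
```

View pics/top0.png

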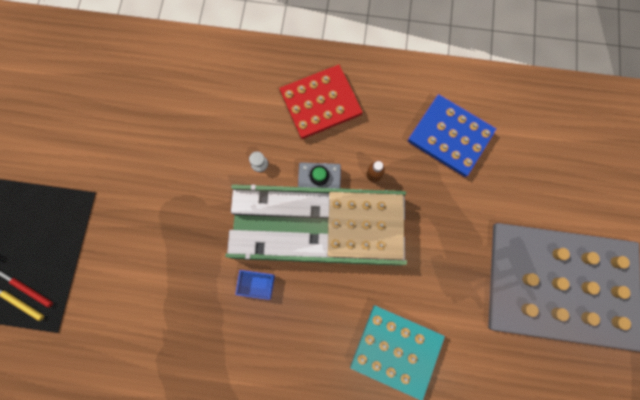

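View pics/side0.png

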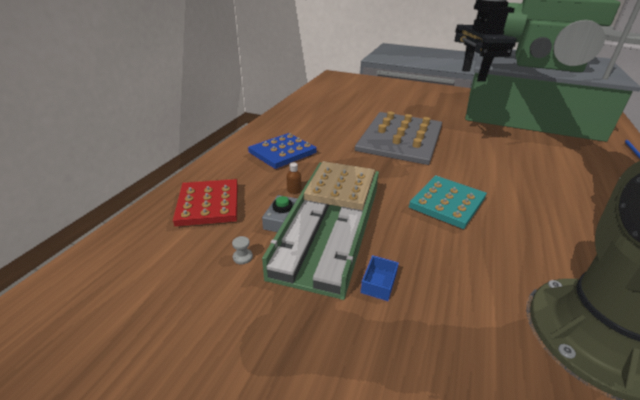

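The top view shows the plywood board at about (367,227) on the right end of the station's rails. The white marks are at (253,187) and (248,258), so the push goes image-left. The look-alikes are red (320,102), blue (452,136), teal (398,352) and the grey tray (570,285). None of these is plywood or on the rails. The bottle is at (376,170), the spool at (258,160), the bin at (256,285) and the green button at (319,175).

```bash
python3 - <<'E'
from h import *
crop("top0",220,140,420,310,4,"c0")
for n,u,v in [("boardc",367,227),("rear?",403,228),("btn",319,175),("bottle",376,168),("spool",258,158),("bin",256,285),("markT",253,187),("markB",248,258),("railL",240,203),("wallTR",404,192),("wallBR",405,262)]: print(n,P("top0",u,v))
E
```

```text
boardc [ 0.5039 -0.1773  0.0707]
rear? [ 0.5124 -0.2491  0.0664]
btn [ 0.6001 -0.0674  0.0579]
bottle [ 0.6263 -0.1813  0.0744]
spool [0.6238 0.0679 0.0422]
bin [0.3607 0.0318 0.0086]
markT [0.5558 0.0637 0.0591]
markB [0.4126 0.0542 0.0287]
railL [0.5222 0.0889 0.0397]
wallTR [ 0.5883 -0.2456  0.058 ]
wallBR [ 0.4466 -0.2603  0.0614]
```

View pics/c0.png

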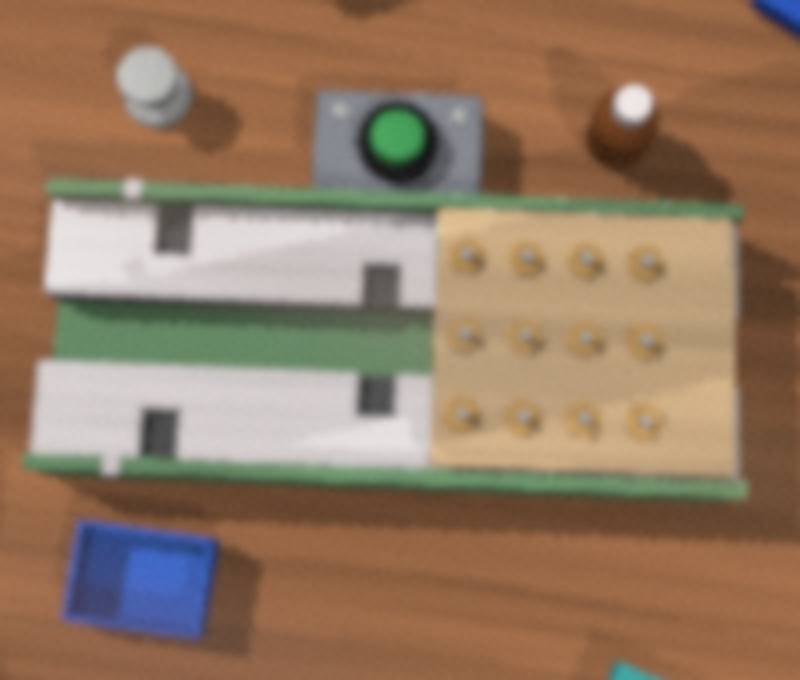

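The crop confirms the plywood board, with twelve brass parts, sitting between the green walls. Its rear edge is at crop x≈736 and its front edge at about 434. The marks are at (133,187) and (111,464), and the button at (398,137).

```bash
python3 - <<'E'
from h import *
c=lambda u,v,z:P("top0",220+u/4,140+v/4,z)
tl,tr,bl,br=c(47,187,.058),c(743,211,.058),c(24,462,.058),c(745,490,.058)
print("walls",tl,tr,bl,br)
ctr=(tl+tr+bl+br)/4; d=(tl+bl-tr-br); a=np.arctan2(d[1],d[0]); print("ctr",ctr,"yaw",np.degrees(a),"len",np.linalg.norm(d)/2,"w",np.linalg.norm(tl+tr-bl-br)/2)
ex=np.array([np.cos(a),np.sin(a)]);ey=np.array([-ex[1],ex[0]])
def S(p): q=p[:2]-ctr[:2]; return np.round([q@ex,q@ey,p[2]],4)
for n,p in dict(rT=c(736,220,.066),rB=c(736,475,.066),fT=c(436,208,.066),fB=c(431,465,.066),mT=c(133,187,.058),mB=c(111,464,.058),btn=c(398,137,.056),bot=c(633,104,.075),spo=c(150,75,.042),bin=c(140,580,.01)).items(): print(n,p,S(p))
s=get_state(); M=R.from_rotvec(s["tool_rot"]).as_matrix(); print("toolx yaw",np.degrees(np.arctan2(M[1,0],M[0,0])))
np.savez("st.npz",ctr=ctr,a=a)
for q in [(-.25,0),(-.19,0),(0,-.105)]: print(q,ctr[:2]+q[0]*ex+q[1]*ey)
E
```

```text
walls [0.5505 0.1075 0.058 ] [ 0.5872 -0.2493  0.058 ] [0.4105 0.0928 0.058 ] [ 0.4462 -0.2636  0.058 ]
ctr [ 0.4986  -0.07815  0.058  ] yaw 95.79648425337506 len 0.35843269940115674 w 0.141246238887979
rT [ 0.58   -0.2448  0.066 ] [-0.174  -0.0642  0.066 ]
rB [ 0.4522 -0.2569  0.066 ] [-0.1731  0.0642  0.066 ]
fT [ 0.5653 -0.0929  0.066 ] [-0.0214 -0.0649  0.066 ]
fB [ 0.4364 -0.1079  0.066 ] [-0.0233  0.0649  0.066 ]
mT [0.5566 0.0636 0.058 ] [ 0.1352 -0.072   0.058 ]
mB [0.4155 0.0497 0.058 ] [0.1356 0.0698 0.058 ]
btn [ 0.6024 -0.0681  0.056 ] [-0.0005 -0.1043  0.056 ]
bot [ 0.631  -0.1854  0.075 ] [-0.1201 -0.1209  0.075 ]
spo [0.622  0.0687 0.042 ] [ 0.1336 -0.1376  0.042 ]
bin [0.3605 0.0336 0.01  ] [0.1251 0.1261 0.01  ]
toolx yaw 25.77098934876674
(-0.25, 0) [ 0.52384881 -0.32687173]
(-0.19, 0) [ 0.5177891  -0.26717851]
(0, -0.105) [ 0.60306313 -0.0675455 ]
```

Measured against the spec: wall length is 358 mm (given 360), the marks are at x = 0.135 (0.060 + 0.075 ✓), and the button is at (0, −0.104) inside its block ✓. The board is about 152×129 mm with its origin at x ≈ −0.098, so the push is about 158 mm. First I move above a point behind the board, then turn the tool's x axis onto the station's x axis (−70°).

```bash
python3 -m jog '[[[0.4,0.84,-0.36,0,0],[0.4,0.84,-0.36,0,0],[0.4,0.84,-0.36,0,0],[0.4,0.84,-0.36,0,0],[0.4,0.84,-0.36,0,0],[0.4,0.84,-0.36,0,0],[0.4,0.84,-0.36,0,0],[0.4,0.84,-0.36,0,0],[0.4,0.84,-0.36,0,0],[0.4,0.84,-0.36,0,0]]]' 
python3 -m jog '[[[0.4,0,0,0,-1],[0.4,0,0,0,-1],[0.4,0,0,0,-1],[0.4,0,0,0,-1],[0.4,0,0,0,-1],[0.4,0,0,0,-1],[0.4,0,0,0,-1],[0.4,0,0,0,-1],[0.4,0,0,0,-1],[0.4,0,0,0,-1]]]' 
python3 -m jog '[[[0.4,0,0,0,-1],[0.4,0,0,0,-1],[0.4,0,0,0,-1],[0.4,0,0,0,-1],[0.4,0,0,0,0],[0.4,0,0,0,0]]]'
cat >> h.py <<'E'
def rel():
    f=np.load("st.npz"); c,a=f["ctr"],f["a"]; s=get_state(); M=R.from_rotvec(s["tool_rot"]).as_matrix()
    q=s["position"][:2]-c[:2]; F=s["ft_force"]
    ex=np.array([np.cos(a),np.sin(a)]);ey=np.array([-ex[1],ex[0]])
    print("t",round(s["time"],2),"st xyz",np.round([q@ex,q@ey,s["position"][2]],4),"yaw err deg",round(np.degrees(np.arctan2(M[1,0],M[0,0])-a),2),"F",np.round([F[:2]@ex,F[:2]@ey,F[2]],2),"tilt",M[2].round(3),"g",round(s["grip_width"],2))
E
python3 -c "from h import *; rel()"
```

```text
time: 1.35
position: [0.523, -0.3086, 0.2221]
tool_rot: [-3.062, -0.7, 0.001]
ft_force: [-0.5, 0.2, -0.5]
grip_width: 0.4
time: 2.6
position: [0.5222, -0.3095, 0.222]
tool_rot: [-2.476, -1.932, 0.001]
ft_force: [-0.5, -0.6, 0.6]
grip_width: 0.397
time: 3.35
position: [0.5224, -0.3096, 0.2223]
tool_rot: [-2.108, -2.329, 0.0]
ft_force: [-0.4, -0.3, -0.1]
grip_width: 0.402
t 3.35 st xyz [-0.2326 -0.0003  0.2223] yaw err deg -0.11 F [-0.22  0.39 -0.11] tilt [ 0. -0. -1.] g 0.4
```

```bash
python3 -m jog '[[[0.4,0,0,0.725,0],[0.4,0,0,0.725,0],[0.4,0,0,0.725,0],[0.4,0,0,0.725,0],[0.4,0,0,0.725,0],[0.4,0,0,0.725,0],[0.4,0.25,0,0,0],[0.4,0.25,0,0,0],[0.4,0.25,0,0,0],[0.4,0.2,0,0,0]]]'
python3 -c "
from h import *; rel(); snap('wrist','w0')"
```

```text
time: 4.6
position: [0.5195, -0.271, 0.0498]
tool_rot: [2.105, 2.33, 0.0]
ft_force: [-0.4, -0.1, 0.3]
grip_width: 0.4
t 4.6 st xyz [-0.194  -0.0013  0.0498] yaw err deg 0.02 F [-0.11  0.39  0.33] tilt [-0.001  0.002 -1.   ] g 0.4
```

View pics/w0.png

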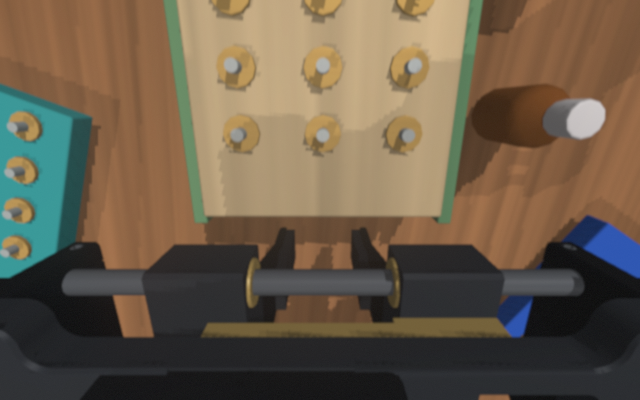

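The wrist view shows both fingertips (285,240) and (360,240) just behind the board's rear edge (row 217), centred between the walls. The bottle, at (570,115), is well clear. Starting the slow push at about 25 mm/s.

```bash
for i in 1; do python3 -m jog '[[[0.4,0.08,0,0,0],[0.4,0.08,0,0,0],[0.4,0.08,0,0,0],[0.4,0.08,0,0,0],[0.4,0.08,0,0,0],[0.4,0.08,0,0,0],[0.4,0.08,0,0,0],[0.4,0.08,0,0,0],[0.4,0.08,0,0,0],[0.4,0.08,0,0,0]]]' >/dev/null; python3 -c "from h import *; rel()"; done
python3 -m jog '[[[0.4,0.08,0,0,0],[0.4,0.08,0,0,0],[0.4,0.08,0,0,0],[0.4,0.08,0,0,0],[0.4,0.08,0,0,0],[0.4,0.08,0,0,0],[0.4,0.08,0,0,0],[0.4,0.08,0,0,0],[0.4,0.08,0,0,0],[0.4,0.08,0,0,0]]]' >/dev/null; python3 -c "from h import *; rel()"
```

```text
t 5.9 st xyz [-0.1624 -0.0004  0.0485] yaw err deg -0.02 F [-1.54  0.08 -0.94] tilt [-0. -0. -1.] g 0.4
t 7.15 st xyz [-0.1305 -0.0005  0.0486] yaw err deg -0.03 F [-2.27 -0.17 -1.25] tilt [-0. -0. -1.] g 0.4
```

```bash
python3 -m jog '[[[0.4,0.08,0,0,0],[0.4,0.08,0,0,0],[0.4,0.08,0,0,0],[0.4,0.08,0,0,0],[0.4,0.08,0,0,0],[0.4,0.08,0,0,0],[0.4,0.08,0,0,0],[0.4,0.08,0,0,0],[0.4,0.08,0,0,0],[0.4,0.08,0,0,0]]]' >/dev/null; python3 -c "from h import *; rel()"
python3 -m jog '[[[0.4,0.08,0,0,0],[0.4,0.08,0,0,0],[0.4,0.08,0,0,0],[0.4,0.08,0,0,0],[0.4,0.08,0,0,0],[0.4,0.08,0,0,0],[0.4,0.08,0,0,0],[0.4,0.08,0,0,0],[0.4,0.08,0,0,0],[0.4,0.08,0,0,0]]]' >/dev/null; python3 -c "from h import *; rel()"
python3 -m jog '[[[0.4,0.08,0,0,0],[0.4,0.08,0,0,0],[0.4,0.08,0,0,0],[0.4,0.08,0,0,0],[0.4,0.08,0,0,0],[0.4,0.08,0,0,0],[0.4,0.08,0,0,0],[0.4,0.08,0,0,0]]]' >/dev/null; python3 -c "from h import *; rel()"
```

```text
t 8.4 st xyz [-0.0985 -0.0005  0.0486] yaw err deg -0.03 F [-1.32 -0.21 -2.05] tilt [-0.  0. -1.] g 0.4
t 9.65 st xyz [-0.0665 -0.0005  0.0486] yaw err deg -0.03 F [-2.69  0.31 -1.24] tilt [-0.  0. -1.] g 0.4
t 10.65 st xyz [-0.0409 -0.0005  0.0485] yaw err deg -0.02 F [-1.12 -0.19 -1.97] tilt [-0. -0. -1.] g 0.4
```

```bash
python3 -m jog '[[[0.4,0.08,0,0,0],[0.4,0.08,0,0,0],[0.4,0.08,0,0,0]]]' >/dev/null; python3 -c "from h import *; rel()"
python3 -m jog '[[[0.4,0.08,0,0,0]]]' >/dev/null; python3 -c "from h import *; rel()"
python3 -m jog '[[[0.4,0.08,0,0,0]]]' >/dev/null; python3 -c "from h import *; rel()"
```

```text
t 11.03 st xyz [-0.0313 -0.0005  0.0486] yaw err deg -0.02 F [-2.57 -0.64 -1.53] tilt [-0. -0. -1.] g 0.4
t 11.15 st xyz [-0.0281 -0.0005  0.0485] yaw err deg -0.02 F [-1.64  0.54 -1.64] tilt [-0. -0. -1.] g 0.4
t 11.28 st xyz [-0.0247 -0.0007  0.0486] yaw err deg -0.02 F [-2.38  0.2   0.24] tilt [ 0.  0. -1.] g 0.4
```

```bash
python3 -m jog '[[[0.4,0.08,0,0,0]]]' >/dev/null; python3 -c "from h import *; rel()"; python3 -c "
from h import *; snap('wrist','w1'); snap('side','s1')
f=np.load('st.npz');c,a=f['ctr'],f['a'];ex=np.array([np.cos(a),np.sin(a)])
crop('s1',230,140,430,300,4,'s1c')"
```

```text
t 11.4 st xyz [-0.0218 -0.0006  0.0486] yaw err deg -0.02 F [-1.59  0.17 -1.74] tilt [-0.  0. -1.] g 0.4
```

View pics/s1c.png

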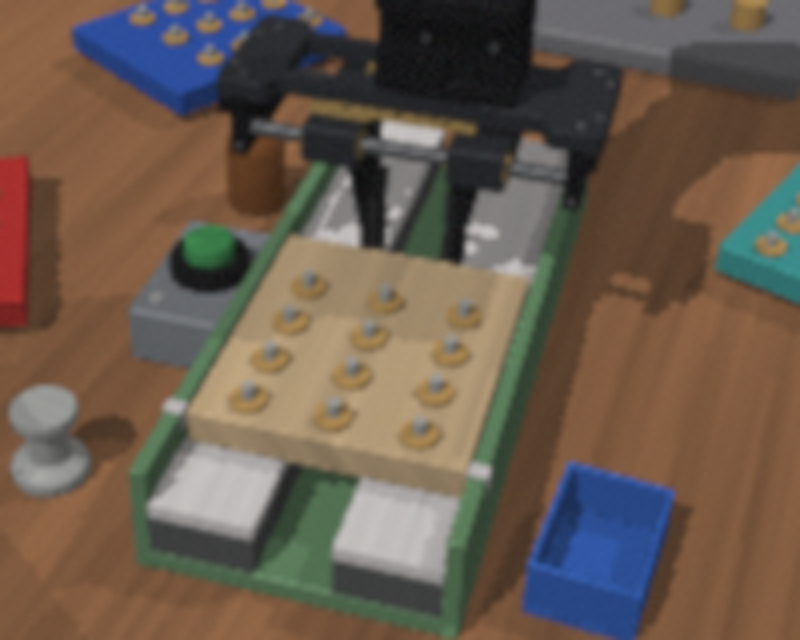

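View pics/w1.png

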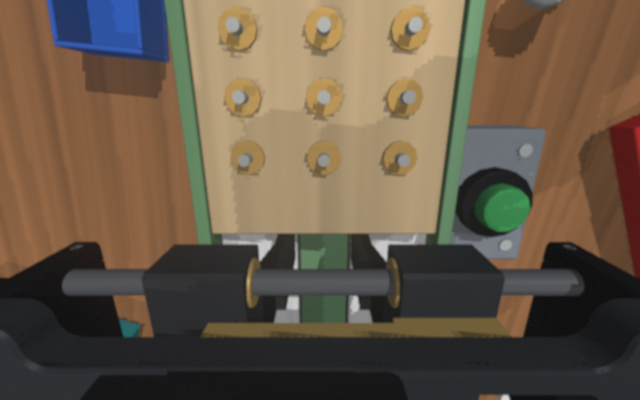

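In the side crop the board's front edge is about level with the white marks (175,405) and (480,470). In the wrist view the rear edge is at row 233. Its height will tell whether it has dropped.

```bash
cat >> h.py <<'E'
def board(tag,pts):
    f=np.load("st.npz"); c,a=f["ctr"],f["a"]; ex=np.array([np.cos(a),np.sin(a)]);ey=np.array([-ex[1],ex[0]])
    for u,v in pts:
        p=P(tag,u,v); q=p[:2]-c[:2]; print((u,v),np.round([q@ex,q@ey,p[2]],4))
E
python3 -c "
from h import *
board('w1',[(280,190),(365,190),(280,60),(365,60),(323,230),(280,228),(365,228),(196,150),(460,150)])"
```

```text
(280, 190) [0.0166 0.0224 0.0585]
(365, 190) [ 0.0168 -0.0245  0.0592]
(280, 60) [0.082  0.0192 0.0603]
(365, 60) [ 0.0822 -0.0217  0.0585]
(323, 230) [-0.0071 -0.0014  0.0593]
(280, 228) [-0.0063  0.0235  0.0582]
(365, 228) [-0.0056 -0.0254  0.0599]
(196, 150) [0.0385 0.0663 0.0574]
(460, 150) [ 0.0387 -0.0738  0.0588]
```

The plate top reads 58–60 mm at front and rear alike, so the board is down and level. I'm withdrawing the fingers straight back, raising them, and checking from above.

```bash
python3 -m jog '[[[0.4,-0.1,0,0,0],[0.4,-0.4,0,0,0],[0.4,-0.4,0,0,0],[0.4,0,0,-0.8,0],[0.2,0,0,-0.8,0],[0,0,0,-0.8,0],[0,0,0,0,0]]]'; python3 -c "
from h import *; rel(); snap('wrist','w2'); snap('top','t2'); crop('t2',220,140,420,310,4,'t2c')
board('w2',[(280,150),(365,150),(323,60),(323,10)])
f=np.load('pics/w2.npz'); print([ (v,P('w2',323,v)[2]) for v in range(100,260,8)])"
```

```text
time: 12.38
position: [0.5069, -0.1375, 0.1473]
tool_rot: [2.105, 2.325, 0.003]
ft_force: [-0.1, -0.5, -0.5]
grip_width: 0.145
t 12.38 st xyz [-0.0599 -0.0023  0.1473] yaw err deg -0.12 F [-0.5   0.17 -0.52] tilt [-0.003  0.005 -1.   ] g 0.15
(280, 150) [-0.0169  0.0364  0.0402]
(365, 150) [-0.0169 -0.0429  0.0414]
(323, 60) [ 0.0571 -0.0038  0.0615]
(323, 10) [ 0.0913 -0.0038  0.0618]
[(100, np.float64(0.0617)), (108, np.float64(0.0587)), (116, np.float64(0.0591)), (124, np.float64(0.0594)), (132, np.float64(0.0581)), (140, np.float64(0.0588)), (148, np.float64(0.0108)), (156, np.float64(0.0124)), (164, np.float64(0.0126)), (172, np.float64(0.0132)), (180, np.float64(0.0128)), (188, np.float64(0.0118)), (196, np.float64(0.0121)), (204, np.float64(0.0139)), (212, np.float64(0.0132)), (220, np.float64(0.0118)), (228, np.float64(0.0112)), (236, np.float64(0.0131)), (244, np.float64(0.0124)), (252, np.float64(0.0125))]
```

View pics/w2.png

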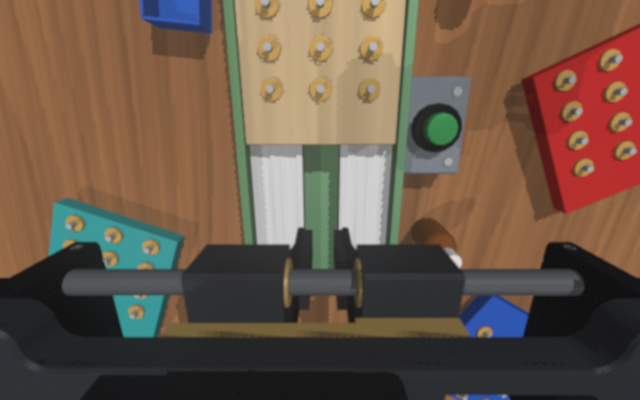

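View pics/t2c.png

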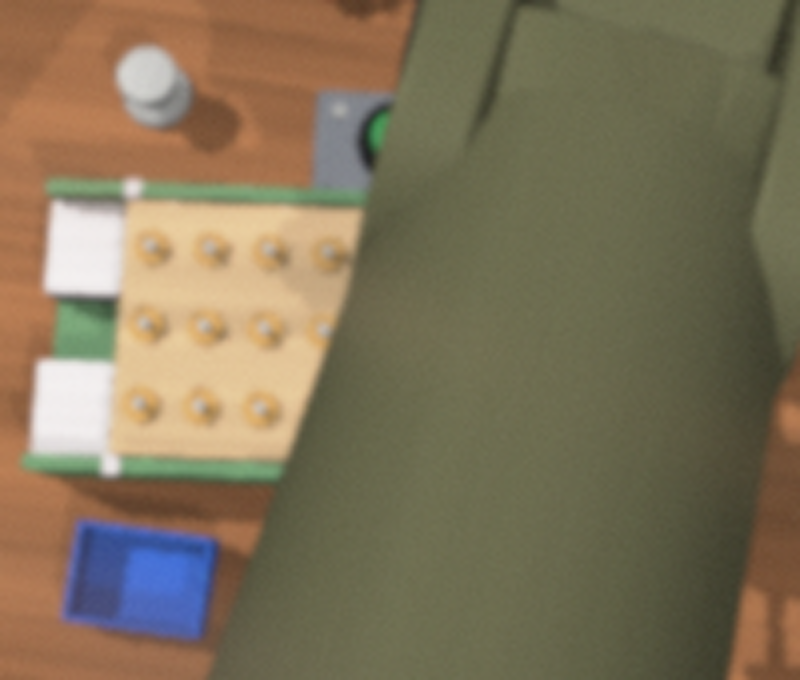

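From above, the front edge runs from (125,203) to (112,455), level with the marks at (133,187) and (111,464). The bin and spool have not moved. Next I compute the board's x and the button position from the near view (441,128).

```bash
python3 -c "
from h import *
f=np.load('st.npz');ctr,a=f['ctr'],f['a'];ex=np.array([np.cos(a),np.sin(a)]);ey=np.array([-ex[1],ex[0]])
S=lambda p:np.round([(p-ctr)[:2]@ex,(p-ctr)[:2]@ey,p[2]],4)
c=lambda u,v,z:S(P('t2',220+u/4,140+v/4,z))
print('front',c(125,203,.059),c(112,455,.059),'btn depth',S(P('w2',441,128)),'btn z56',S(P('w2',441,128,.056)),'rear w',S(P('w2',280,144,.059)),S(P('w2',365,144,.059)))
rel()
"
```

```text
front [ 0.1384 -0.0632  0.059 ] [0.1352 0.0654 0.059 ] btn depth [ 0.0041 -0.1056  0.0562] btn z56 [ 0.0041 -0.1056  0.056 ] rear w [-0.0088  0.0335  0.059 ] [-0.009  -0.0401  0.059 ]
t 12.47 st xyz [-0.0589 -0.0002  0.1443] yaw err deg -0.1 F [ 0.26  0.01 -0.47] tilt [-0. -0. -1.] g 0.06
```

The board origin is about 0.062, inside 0.055–0.065, and down. The near-view button reading is 4 mm off along x because the arm was still settling. I use (0, −0.104) from the still top view. Moving over the button with shut fingers.

```bash
python3 -m jog '[[[0,0.37,0.65,0,0],[0,0.37,0.65,0,0],[0,0.37,0.65,0,0],[0,0.37,0.65,0,0],[0,0,0,0.5,0],[0,0,0,0.5,0],[0,0,0,0.5,0],[0,0,0,0.4,0],[0,0,0,0,0],[0,0,0,0,0]]]' >/dev/null; python3 -c "from h import *; rel(); snap('wrist','w3')"
```

```text
t 13.72 st xyz [ 0.0011 -0.105   0.0692] yaw err deg -0.03 F [ 0.05 -0.33  0.75] tilt [-0.     0.001 -1.   ] g 0.0
```

View pics/w3.png

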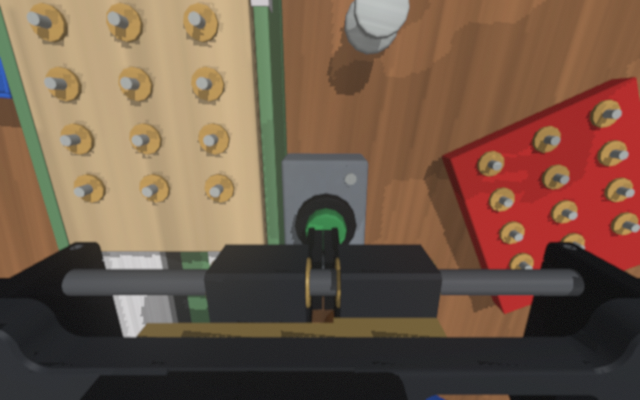

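The shut fingertips (322,240) stand right over the green button (326,225), clear of the wall. Pressing in small steps.

```bash
python3 -m jog '[[[0,0,0,0.15,0],[0,0,0,0.1,0],[0,0,0,0.05,0],[0,0,0,0.05,0],[0,0,0,0,0]]]' >/dev/null; python3 -c "from h import *; rel()"
python3 -m jog '[[[0,0,0,0.05,0],[0,0,0,0.05,0],[0,0,0,0,0]]]' >/dev/null; python3 -c "from h import *; rel()"
python3 -m jog '[[[0,0,0,0.03,0],[0,0,0,0,0]]]' >/dev/null; python3 -c "from h import *; rel()"
```

```text
t 14.4 st xyz [ 0.0013 -0.1043  0.0546] yaw err deg -0.02 F [0.22 1.49 1.7 ] tilt [-0.    -0.001 -1.   ] g 0.01
t 14.78 st xyz [ 0.0012 -0.1046  0.0507] yaw err deg -0.02 F [-0.43  1.83  4.76] tilt [-0.  0. -1.] g 0.0
t 15.03 st xyz [ 0.0012 -0.1046  0.0504] yaw err deg -0.03 F [0.43 4.44 9.51] tilt [-0.001 -0.    -1.   ] g 0.01
```

The force rose past 5 N and z has stalled at 50.4 mm, so the button is at its stop. I give it one more small push to be sure, then release and lift clear.

```bash
python3 -m jog '[[[0,0,0,0.03,0],[0,0,0,0,0],[0,0,0,0,0]]]' >/dev/null; python3 -c "from h import *; rel()"
python3 -m jog '[[[0,0,0,-0.1,0],[0,0,0,-0.3,0],[0,0,0,-0.8,0],[0,0,0,-0.8,0],[0,0,0,-0.8,0],[0,0,0,-0.8,0],[0,0,0,-0.8,0],[0,-0.8,0,0,0],[0,-0.8,0,0,0],[0,-0.8,0,0,0]]]' >/dev/null
python3 -m jog '[[[0,-0.9,0,0,0],[0,-0.9,0,0,0],[0,-0.9,0,0,0],[0,-0.9,0,0,0],[0,-0.9,0,0,0],[0,0,0,0,0],[0,0,0,0,0]]]' >/dev/null
python3 -c "
from h import *; rel(); snap('top','t3'); crop('t3',220,140,420,310,4,'t3c')"
```

```text
t 15.4 st xyz [ 0.0012 -0.1047  0.0503] yaw err deg -0.02 F [ 0.45  6.31 15.83] tilt [-0.001 -0.    -1.   ] g 0.0
t 17.52 st xyz [-0.2739 -0.1048  0.2239] yaw err deg 0.01 F [ 0.62 -0.26  0.06] tilt [ 0.001  0.    -1.   ] g 0.01
```

View pics/t3c.png

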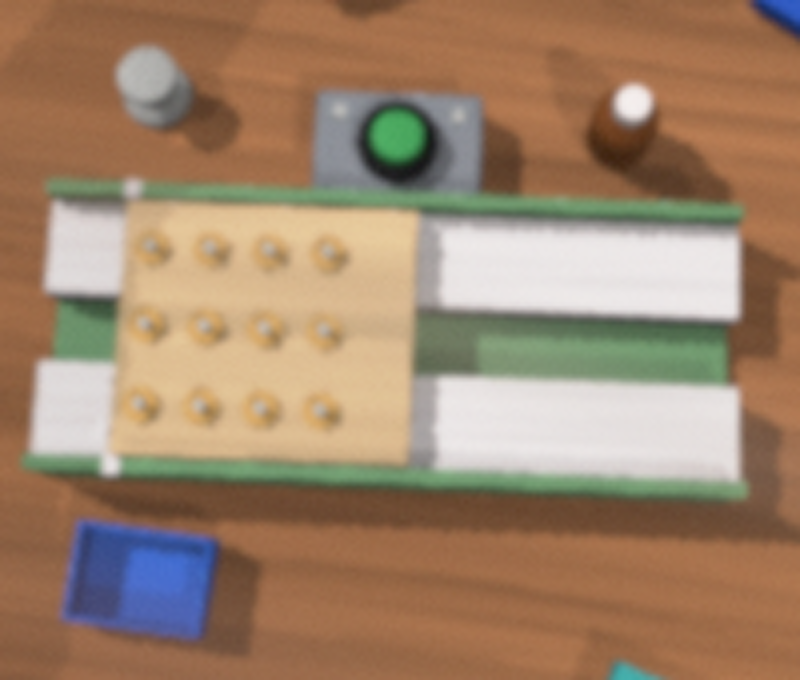

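The board is home at the marks, all notches are covered, and the button, bottle (633,104), spool (150,75) and bin (140,580) are where they began. One last depth check, then I hand in.

```bash
python3 -c "
from h import *
for n,u,v in [('btn',398,137),('bd front',180,290),('bd rear',380,290),('bd rearB',370,440)]: print(n,P('t3',220+u/4,140+v/4))
c=lambda u,v:P('t3',220+u/4,140+v/4,.059)
f=np.load('st.npz');ctr,a=f['ctr'],f['a'];ex=np.array([np.cos(a),np.sin(a)])
print('board x',(np.mean([c(125,203),c(112,455),c(418,212),c(412,464)],0)-ctr)[:2]@ex)
print(job.close_job())"
```

```text
btn [ 0.6022 -0.0681  0.0567]
bd front [0.5067 0.0304 0.0583]
bd rear [ 0.5203 -0.0704  0.0606]
bd rearB [ 0.445  -0.0761  0.0575]
board x 0.06185501500572201
the job is handed in; nothing more can be done
None
```

I pushed the plywood board about 160 mm along its rails with two fingertips, at roughly 25 mm/s, until it dropped into its notches. After backing the fingers off, I pressed the green button with the fingers shut, let it spring back, lifted the hand clear and handed the job in at about 17.6 s.

**Board:** its top reads 58–61 mm, against 59 mm when home and 66 mm when sliding. Its origin is at about x = 0.062 m, against the 0.055–0.065 m allowed, and its front edge is level with the white marks.

**Drop:** I did not feel a clear force jump. I confirmed it from the depth readings and the camera views instead.

**Button:** it bottomed at a tip height of 50.3 mm with about 16 N on it. It now reads 56.7 mm, so it has sprung back.

**Bottle, spool and bin:** all three are at the same pixels as in the first top picture.

**Disagreement:** one wrist picture put the button about 4 mm further along x than the top view did, because the arm was still settling. I used the top view, and the fingertips landed on the button.

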